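# Show where the last bangle hangs

## Robot

A 6-joint arm with a two-finger parallel gripper is mounted at the origin on the work surface. World frame = base frame: x ahead of the robot, y to its left, z up, the work surface at z = 0. Lengths are in m, angles in rad, forces in N, time in s.
With the tool pointing down it reaches from about 0.375 to 0.975 m from the base axis. Payload 3.8 kg.
Tool frame: the origin (TCP) lies midway between the tips of the shut fingers; the grasp point (between the pads) lies 19 mm behind it; z points along the fingers, y is the line along which they close (so a half turn about z gives the same grasp; the last joint's range is limited). The gripper opens to 88 mm and grips with 3 to 60 N. Pads are 18 mm wide; open, the fingers measure 123 mm over their backs; the gripper's body (75 mm by 187 mm) begins 45 mm behind the grasp point.
Start: joints at [-1.385, 0.264, 1.604, -0, 1.274, -0.037], TCP at [0.149, -0.658, 0.239] pointing down, gripper open.
Joint ranges: [-2.63, 2.63], [-0.94, 2.18], [0.31, 2.57], [-1.31, 4.45], [0, 2.66], [-2.55, 2.55]. Speed limits (rad/s): [2.57, 2.57, 3.14, 3.14, 3.14, 3.14].

## Interface

Orientations are given as a rotation vector (axis times angle).
In Python, from cell import manip, inverse_kinematics, cams, order gives the robot as it stands. Calls block until the motion is done:
- manip.move_pose(position, orientation): joint-space move of the TCP to a pose.
- manip.move_linear(position, rate=0.15, rot=None): straight line of the TCP; rot=None keeps the orientation; rate is the mean speed in m/s.
- manip.set_joints(angles): joint-space move.
- manip.set_gripper(opening, force=None): finger opening in m; force is the grip in N (None keeps the last); returns when the fingers have stopped.
- manip.dwell(seconds).
- inverse_kinematics(position, orientation): joint angles nearest the present ones, or None.
- manip.state(): the state.
- cams.capture(name): name is "side" or "top" or "wrist"; returns a dict with "image" (420x560x3 uint8, blue, green, red), "z_map" (420x560 float32, m along the optical axis (not along the pixel's ray), 0 where there is no reading), "intrinsics" (3x3 intrinsics, pixels), "position" and "orientation" of the camera in the world; the wrist camera has in their place "T_tool_cam" (4x4, takes a point from camera to tool coordinates, whose origin is the TCP and whose axes are the flange's). Camera axes: x right, y down, z forward; pixel columns grow to the right and rows downward; lengths in m; the calibration is good to about 2 mm. A picture is of the moment at which its call begins: read the wrist's pose just before it.
A pose or a line that the arm cannot do raises manip.IKError and nothing moves.
- order.close_job(): hands the job in; it is judged then, once.
The state is a dict: "clock": time; "joint_pos": joint angles; "joint_velocities": joint speeds; "tau": joint torques, N m; "tool_pos": TCP position; "tcp_rot": TCP orientation; "contact_force": force on the tool from outside, world axes, zero at the start; "moment": the same for the moment, N m; "gripper_width": finger opening in m; "grasp_force": force on a finger pad.
Only numpy, scipy, OpenCV 4.12 (cv2) and the standard library are available. Lean on these libraries where they do the work, as an engineer would, in place of code of your own. Each camera call takes 0.05 s, during which the arm holds its last target. There are 200 camera calls.

## Task

I am putting my bangles away: show me which one is left and where it goes. With the fingertips a couple of centimetres off, point from above at the bangle lying in the grey tray and stay there for at least two seconds, then point from above or in front at the ball end of the only empty peg on the hook rail, and finish still pointing at it after at least two seconds there. Only point: do not touch, lift or shift anything.

Things in the scene. Friction and masses are not known exactly. Their poses are not given: they have to be found in the camera images.
- bangle: the bangle that has not been put away: a plain round metal band, 70 mm over, 62 mm inside, 12 mm wide, lying flat in the grey tray; origin at the centre of the ring, on its underside, z up, so its top edge is 12 mm above the origin
- tray: low grey resin tray on the dresser top, 170 x 330 mm (its x and y), rim 20 mm high, floor 5 mm thick; fixed; origin under its centre. The bangle, the egg dish and the hair slide lie in a row along its y axis, in any order, the watch in front of them on its -x side
- rail: hook rail: a pine bar 440 mm long (its y), 40 mm tall and 16 mm thick with its top 210 mm above the dresser, on two uprights near its ends, standing fixed beyond the tray; five equal chrome pegs 80 mm apart stick out level from its front face towards its -x, 190 mm above the dresser; origin on the dresser top below the middle of the bar's front face
- free_peg: the one empty peg of the five: a level chrome stem 9 mm thick with a ball 18 mm across at its free end; origin where the stem leaves the bar, x into the bar (the peg sticks out along -x), z up; which place on the rail it has varies
- free_peg_knob (a point): centre of the ball at the free end of the empty peg, 57 mm out from the bar, 190 mm above the dresser
- watch: watch with a silicone strap, laid out flat along the tray, about 245 mm long, round case 41 mm across and 11 mm high; origin under the case; to be left alone
- hair_slide: metal hair slide, a bowed strip 86 x 16 mm and 10 mm high, in the tray; origin under its middle, y along it; to be left alone
- egg_dish: closed egg-shaped ceramic trinket dish, 58 mm across and 70 mm tall, standing in the tray; origin under its centre; to be left alone
- blue_bottle: stoppered blue glass bottle, 52 mm across and 128 mm tall, on the dresser to the left of the tray; origin under its centre; to be left alone
- hung_a: a bangle (70 mm over, 62 mm inside, 12 mm wide) already hanging on one of the other four pegs, upright, its lowest edge about 128 mm above the dresser; origin at the centre of the ring, x along the peg; to be left alone
- hung_b: a bangle (70 mm over, 62 mm inside, 12 mm wide) already hanging on one of the other four pegs, upright, its lowest edge about 128 mm above the dresser; origin at the centre of the ring, x along the peg; to be left alone
- hung_c: a bangle (70 mm over, 62 mm inside, 12 mm wide) already hanging on one of the other four pegs, upright, its lowest edge about 128 mm above the dresser; origin at the centre of the ring, x along the peg; to be left alone
- hung_d: a bangle (70 mm over, 62 mm inside, 12 mm wide) already hanging on one of the other four pegs, upright, its lowest edge about 128 mm above the dresser; origin at the centre of the ring, x along the peg; to be left alone
Mind the look-alikes: they are no part of the job. Leave any purple look-alike of the bangle alone.

How it is judged:
By the outcome, as a careful person would: the job done as asked, in the order asked, and still so for the second after the job is handed in, with the robot touching nothing.
It also fails if it takes over 45 s, if anything falls off the work surface, if the arm or the gripper's body presses on something with over 40 N, if the wrist force passes 120 N, or if a joint passes its speed limit or range.

## Working session

There is one attempt and no reset: what is moved stays moved. The work goes in short steps, each a Python script; the robot and the scene stay as the last script left them, time stands still between calls to the robot, and variables do not carry over. Pictures are saved under pics/ and viewed, at most 10 in all, crops included, and the job is handed in when it is done.

```bash
mkdir -p pics; cat > h.py <<'E'
import numpy as np, cv2
from scipy.spatial.transform import Rotation as R
from cell import manip, inverse_kinematics, cams, order
def cam(n):
    s=manip.state(); c=cams.capture(n)
    if n=="wrist":
        T=np.eye(4);T[:3,:3]=R.from_rotvec(s["tcp_rot"]).as_matrix();T[:3,3]=s["tool_pos"];T=T@np.array(c["T_tool_cam"])
    else:
        T=np.eye(4);o=np.array(c["orientation"]);T[:3,:3]=o if o.shape==(3,3) else R.from_rotvec(o).as_matrix() if o.size==3 else R.from_quat(o).as_matrix();T[:3,3]=c["position"]
    c["T"]=T; return c
def ray(c,u,v):
    d=c["T"][:3,:3]@np.linalg.inv(c["intrinsics"])@[u,v,1]; return c["T"][:3,3],d
def plane(c,u,v,z):
    o,d=ray(c,u,v); return o+d*(z-o[2])/d[2]
def cloud(c):
    v,u=np.indices(c["z_map"].shape); K=c["intrinsics"]; z=c["z_map"]
    p=np.stack([(u-K[0,2])/K[0,0]*z,(v-K[1,2])/K[1,1]*z,z],-1)
    return p@c["T"][:3,:3].T+c["T"][:3,3]
E
python3 - <<'E'
from h import *
for n in("top","side"):
    c=cam(n); cv2.imwrite(f"pics/{n}.png",c["image"]); print(n,c["orientation"],c["T"].round(3),c["intrinsics"])
    np.savez(f"{n}.npz",T=c["T"],intrinsics=c["intrinsics"],z_map=c["z_map"],image=c["image"])
print(manip.state())
E
```

```text
top [-2.13337635  2.18460943 -0.12612095] [[-2.400e-02 -9.930e-01  1.190e-01  4.090e-01]
 [-1.000e+00  2.400e-02  1.000e-03  5.600e-02]
 [-4.000e-03 -1.190e-01 -9.930e-01  1.125e+00]
 [ 0.000e+00  0.000e+00  0.000e+00  1.000e+00]] [[519.24059579   0.         282.23409659]
 [  0.         519.24059579 208.60894243]
 [  0.           0.           1.        ]]
side [-0.43280452  2.58279209 -1.45404498] [[-0.948 -0.177  0.265  0.208]
 [-0.319  0.49  -0.812  0.928]
 [ 0.014 -0.854 -0.521  0.695]
 [ 0.     0.     0.     1.   ]] [[536.49907759   0.         275.88279815]
 [  0.         536.49907759 209.47031774]
 [  0.           0.           1.        ]]
{'clock': 0.1, 'joint_pos': array([-1.38490645e+00,  2.64681292e-01,  1.60519697e+00,  3.72786927e-06,
        1.27369454e+00, -3.69312997e-02]), 'joint_velocities': array([-0.0002009 , -0.00142796, -0.00324987,  0.00204023, -0.00104959,
        0.00048064]), 'tau': array([-1.45664319e-05, -5.03615141e+01, -3.58072793e+01,  7.30023254e-02,
        2.33458460e-02, -5.46903493e-05]), 'tool_pos': array([ 0.14902665, -0.65770624,  0.23753201]), 'tcp_rot': array([-3.12015309e+00, -3.49061794e-01,  2.25723129e-04]), 'contact_force': array([-0.26015271, -0.63275431, -0.26912538]), 'moment': array([-0.00636033,  0.0040121 ,  0.01633466]), 'grasp_force': 0.0, 'gripper_width': 0.08810209290703164}
```

View pics/top.png

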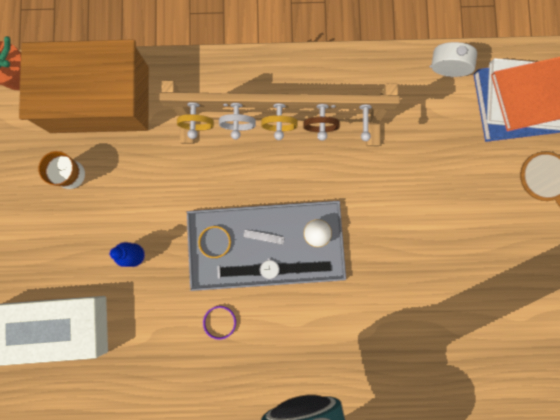

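View pics/side.png

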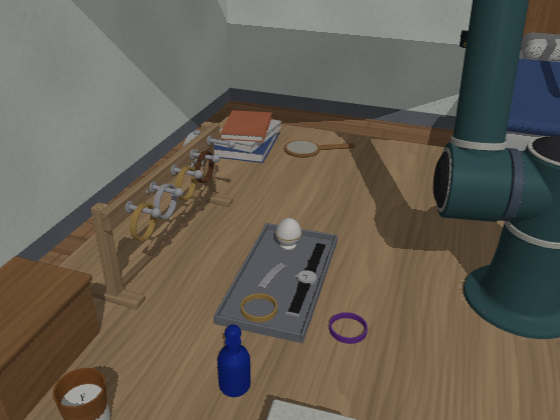

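Top view: the gold bangle is in the tray at about (214,242), a purple look-alike lies outside it at (220,322), and the empty peg is the rightmost (ball about (366,136)). Side view: the bangle is at about (259,307) and the empty peg at the far end of the rail, about (214,143).

```bash
python3 - <<'E'
from h import *
D={n:dict(np.load(n+".npz")) for n in("top","side")}
def tri(a,b):
    (o1,d1),(o2,d2)=a,b; A=np.stack([d1,-d2],1); t=np.linalg.lstsq(A,o2-o1,rcond=None)[0]
    p,q=o1+t[0]*d1,o2+t[1]*d2; return (p+q)/2,np.linalg.norm(p-q)
rays=[]
for n,(x0,x1,y0,y1) in dict(top=(192,236,222,264),side=(232,285,288,326)).items():
    hsv=cv2.cvtColor(D[n]["image"],cv2.COLOR_BGR2HSV); m=cv2.inRange(hsv,(8,90,60),(35,255,255))
    k=np.zeros_like(m);k[y0:y1,x0:x1]=m[y0:y1,x0:x1]
    pts=cv2.findNonZero(k); e=cv2.fitEllipse(cv2.convexHull(pts)); print(n,len(pts),e)
    rays.append(ray(D[n],*e[0])); print(plane(D[n],*e[0],.011))
print("bangle",tri(*rays))
P=cloud(D["top"])
for v,u in [(136,366),(135,365),(134,366),(105,367)]: print(u,v,P[v,u].round(4))
for n in D:
    c=D[n]; K=c["intrinsics"]
    for q in [P[136,366]-[0,0,.009]]:
        a=K@(c["T"][:3,:3].T@(q-c["T"][:3,3])); print(n,a[:2]/a[2])
a=cv2.resize(D["top"]["image"][85:155,330:400],None,fx=5,fy=5,interpolation=2)
b=cv2.resize(D["side"]["image"][115:185,180:250],None,fx=5,fy=5,interpolation=2)
cv2.imwrite("pics/peg.png",np.hstack([a,b]))
E
```

```text
top 244 ((214.13246154785156, 241.70533752441406), (32.475093841552734, 33.33332824707031), 69.66749572753906)
[0.47415888 0.20427868 0.011     ]
side 427 ((258.5799560546875, 307.28350830078125), (29.17178726196289, 37.362911224365234), 89.566162109375)
[0.47418307 0.20768296 0.011     ]
bangle (array([0.47476675, 0.20476864, 0.00830656]), np.float64(0.0009345375055020485))
366 136 [ 0.6501 -0.1001  0.1968]
365 135 [ 0.652  -0.0983  0.1968]
366 134 [ 0.6536 -0.1001  0.1977]
367 105 [ 0.708  -0.1041  0.1986]
top [365.23687817 137.25365607]
side [232.25533717 144.01139101]
```

View pics/peg.png

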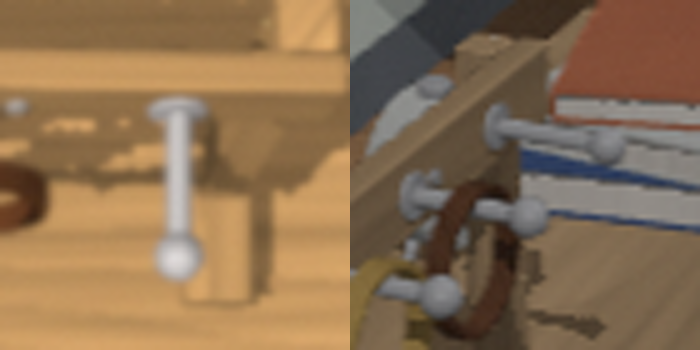

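The crops show the ball clearly in both views: about (365.3,136.2) in top and (231,144) in side.

```bash
cat >> h.py <<'E'
def tri(a,b):
    (o1,d1),(o2,d2)=a,b; A=np.stack([d1,-d2],1); t=np.linalg.lstsq(A,o2-o1,rcond=None)[0]
    p,q=o1+t[0]*d1,o2+t[1]*d2; return (p+q)/2,np.linalg.norm(p-q)
def rot(s): # tool down, y along s*x
    y=np.array([s,0,0.]);z=np.array([0,0,-1.]); return R.from_matrix(np.stack([np.cross(y,z),y,z],1)).as_rotvec()
E
python3 - <<'E'
from h import *
D={n:dict(np.load(n+".npz")) for n in("top","side")}
k,g=tri(ray(D["top"],365.3,136.2),ray(D["side"],231,144)); print("knob",k,g)
for s in(1,-1):
    print(s,[inverse_kinematics(p,rot(s)) for p in([.475,.205,.04],[*k[:2],.22])])
p=manip.state()["tool_pos"]; manip.set_gripper(0.0)
manip.move_linear([p[0],p[1],.42],rate=.25)
ok=[s for s in(1,-1) if inverse_kinematics([.475,.205,.32],rot(s)) is not None]
s=min(ok,key=lambda s:abs(inverse_kinematics([.475,.205,.32],rot(s))[5])); print("s",s)
manip.move_pose([.475,.205,.30],rot(s))
c=cam("wrist"); cv2.imwrite("pics/w1.png",c["image"]); np.savez("w1.npz",T=c["T"],intrinsics=c["intrinsics"],z_map=c["z_map"],image=c["image"])
st=manip.state(); print(st["clock"],st["tool_pos"],st["joint_pos"],st["gripper_width"])
K=c["intrinsics"];a=K@(c["T"][:3,:3].T@(np.array([.4748,.2048,.011])-c["T"][:3,3])); print("expected px",a[:2]/a[2])
E
```

```text
knob [ 0.65274041 -0.10021195  0.18723313] 0.000999116772547489
1 [array([ 3.59281266e-01,  1.81870843e-01,  2.11054046e+00, -4.44089210e-16,
        8.49181348e-01,  3.59281266e-01]), array([-1.90049588e-01,  2.48207883e-01,  1.65827001e+00, -4.44089210e-16,
        1.23511476e+00, -1.90049588e-01])]
-1 [None, None]
s 1
5.575 [0.47538537 0.20448082 0.3000739 ] [ 3.58182510e-01 -7.03835857e-02  1.85621494e+00 -1.61119444e-04
  1.35562535e+00  3.59258094e-01] 0.0003437541758293325
expected px [271.94386219 167.18759463]
```

View pics/w1.png

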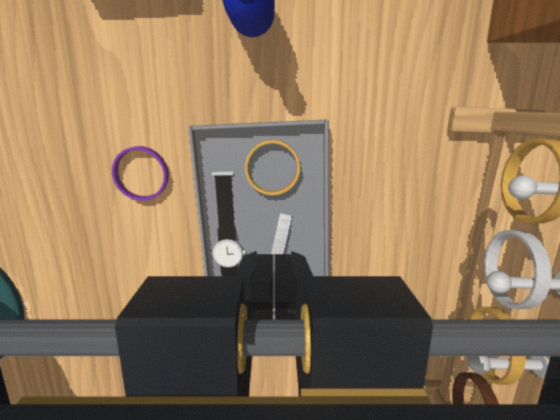

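The wrist view shows the bangle at about (272,167), where the estimate predicted it (271.9,167.2). The rail and bottle are well clear. I'll descend, hold, then move over the peg.

```bash
python3 - <<'E'
from h import *
manip.move_linear([.4748,.2048,.039],rate=.12); manip.dwell(2.8)
st=manip.state(); print(st["clock"],st["tool_pos"],st["contact_force"])
manip.move_linear([.4748,.2048,.31],rate=.2)
manip.move_linear([.6525,-.1002,.31],rate=.2)
c=cam("wrist"); st=manip.state(); print(st["clock"],st["tool_pos"])
K=c["intrinsics"];a=K@(c["T"][:3,:3].T@(np.array([.6525,-.1002,.189])-c["T"][:3,3])); a=a[:2]/a[2]; print("expected",a)
i=c["image"].copy(); cv2.drawMarker(i,tuple(int(round(x)) for x in a),(0,0,255),cv2.MARKER_CROSS,8,1); cv2.imwrite("pics/w2.png",i)
np.savez("w2.npz",T=c["T"],intrinsics=K,image=c["image"])
E
```

```text
10.7 [0.47481324 0.20477608 0.03901043] [ 0.68599418 -0.49517632 -0.24931764]
14.175 [ 0.6522594  -0.09928045  0.31021269]
expected [272.3012696  203.80333315]
```

View pics/w2.png

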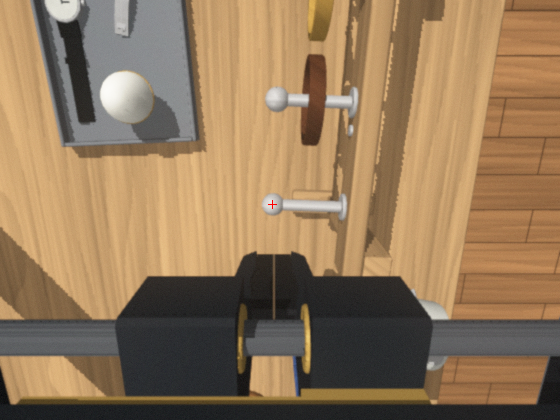

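The predicted mark falls on the empty peg's ball at about (273,205). I'll descend above it, hold and hand in.

```bash
python3 - <<'E'
from h import *
manip.move_linear([.6527,-.1004,.220],rate=.1); manip.dwell(3)
st=manip.state(); print(st["clock"],st["tool_pos"],st["contact_force"])
print(order.close_job())
E
```

```text
18.225 [ 0.65268047 -0.10038408  0.22000072] [ 0.70205384 -0.12876503 -0.19337392]
the job is handed in; nothing more can be done
None
```

I pointed from about 2 cm above at the gold bangle in the tray for 2.8 s, then at the ball of the empty peg (the rightmost seen from the robot) for 3 s. I handed the job in still pointing there at 18.2 s, with no sign of contact in the force readings taken at either point.

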